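# Lock the tube warmer's access panel

### The arm

A 6-joint arm with a two-finger parallel gripper is mounted at the origin on the work surface. World frame = base frame: x ahead of the robot, y to its left, z up, the work surface at z = 0. Lengths are in mm, angles in degrees, forces in N, time in s.
With the tool pointing down it reaches from about 300 to 850 mm from the base axis. Payload 4.2 kg.
Tool frame: the origin (TCP) lies midway between the tips of the shut fingers; the grasp point (between the pads) lies 19 mm behind it (env.grasp_offset is the distance from the TCP to the grasp point, in mm); z points along the fingers, y is the line along which they close (so a half turn about z gives the same grasp; the last joint's range is limited). The gripper opens to 91 mm and grips with 3 to 60 N. Pads are 32 mm wide; open, the fingers measure 118 mm over their backs; the gripper's body (76 mm by 178 mm) begins 60 mm behind the grasp point.
Start: joints at [-71.792, 18.312, 89.639, -0, 72.044, -1.146], TCP at [190.566, -542.52, 213.976] pointing down, gripper open.
Joint ranges: [-177.97, 177.97], [-48.28, 115.42], [12.27, 149.76], [-77.06, 257.06], [2.81, 150.46], [-146.56, 146.56]. Speed limits (degrees/s): [147.25, 147.25, 180, 180, 180, 180].

### API

Orientations are given as [roll, pitch, yaw] about the fixed x, y, z axes, in that order (R = Rz(yaw) Ry(pitch) Rx(roll)).
In Python, from workcell import env, optics gives the robot as it stands. The module is installed in compiled form; this text tells all that it offers.
- The arm moves only by the tool send_rows, never from a script. Its argument "targets" is a list that holds one entry, the list of rows, each a list of 7 numbers: the turn, a rotation vector about the world's x, y, z scaled (see below), then the shift along the world's x, y, z scaled (see below), then the closure, from -1 (fully open) to 1 (shut). In form: [[[rx, ry, rz, x, y, z, gripper], ...]]. A call has 1 to 12 rows; each row shifts and turns the commanded pose from where the row before left it; what a row does not reach is not made up. The controller multiplies each number of a shift by 0.2 m and each number of a turn by pi/2 rad. A row lasts 1/10 s, in which the tool goes at most 50 mm and 8.59 degrees, less where a joint would pass 70% of its speed; a pose out of reach is approached as far as the arm can. A call with a number of a shift or a turn outside -1 to 1 is refused whole. A call with a gripper value outside its range is refused whole. The fingers move at their own pace and stop on an object; "grip_force" is the grip in N (left out, the last holds). Time passes only in rows, so rows that do not move let the fingers close. It gives the time, the measured TCP pose, the force, the opening and the grip force at its end, in the units of the state.
- env.state(): the state, without advancing time (a new reading comes with each control period).
- optics.grab_frame(name): name is "scene" or "top" or "wrist"; returns (picture, depth): 400x640x3 uint8, red, green, blue; 400x640 float32, mm along the optical axis (not along the pixel's ray), 0 where there is no reading.
- optics.camera_info(name): a dict with "camera_matrix" (3x3 intrinsics, pixels), "R" (3x3) and "t" (3): a world point X has camera coordinates R X + t; the wrist camera has in their place "mount" (4x4, takes a point from camera to tool coordinates, whose origin is the TCP and whose axes are the flange's). Camera axes: x right, y down, z forward; pixel columns grow to the right and rows downward; lengths in mm; the calibration is good to about 2 mm. A picture is of the moment at which its call begins: read the wrist's pose just before it. camera_info takes no time and is no camera call.
- env.job_done(): hands the job in; it is judged then, once.
Trained networks look in the newest picture that a camera, given by its name, has taken for a name from the list of things; names that differ only in an ending like _2 or _b are one class to them, and where a whole thing is asked for, a point or a joint stands for the part that bears it (a point fixed in the world has none). Each returns a list of dicts, best first, with "conf" (0 to 1); they miss things now and then, are a little off and sometimes report something else, mostly with a low value. They report only what shows in the picture. A call takes as long as a camera call.
- optics.silhouettes(camera, name): "mask" (400x640 bool, what is visible of it) and "at" ([column, row] in pixels, amid what is visible of it).
- optics.place_of(camera, name): "at" ([column, row] in pixels: a listed point, or the origin of a listed thing).
The state is a dict: "time_s": time; "qpos": joint angles; "qvel": joint speeds; "effort": joint torques, N m; "ee_pos": TCP position; "ee_rot": TCP orientation; "force": force on the tool from outside, world axes, zero at the start; "torque": the same for the moment, N m; "gripper_width": finger opening in mm; "gripper_force": force on a finger pad.
Only numpy, scipy, OpenCV 4.12 (cv2) and the standard library are available. Lean on these libraries where they do the work, as an engineer would, in place of code of your own. Each camera call takes 0.05 s, during which the arm holds its last target. There are 200 camera calls.

### The job

Set a fingertip in the slot of the round fastener on the tube warmer's sprung access panel, push the panel down flush, and while keeping it down turn the fastener a quarter turn clockwise (seen from above) to its stop, so that the panel stays locked shut when you let go. Only push and turn: do not pull the panel up or open it, and leave the other things on the machine and the table where they are. Finish with the hand clear.

Things in the scene. Friction and masses are not known exactly. Their poses are not given: they have to be found in the camera images.
- machine: Tube warmer: fixed teal bench-top housing 320 (x) x 360 (y) x 110 tall; origin at the centre of its underside on the table, +x towards the panel's hinge, -x its front. A white access panel 288 x 232 x 8 thick lies over its right (-y) part; a fixed deck at height 110 runs along its left (+y) side.
- panel (a joint): Panel angle in rad: 0 flush on the housing (hard stop), growing as its front edge rises. Springs hold the free panel ajar at about 0.065 to 0.095 (fastener 14 to 22 mm above its shut height); about 4 to 6 N down on the fastener brings it flush. Let go unlocked, it rises again. Locked, it has 1 to 3 mm of play. Readings scatter by several mrad.
- hinge (a point): Middle of the panel's hinge line, which runs along the machine's y at machine x = +140 mm, y = -50 mm, height 110 mm.
- dial: Aluminium fastener dial on the panel, 81 dia, 225 mm in front of the hinge line. One straight slot 32 wide x 12 deep runs right across it between two D-shaped halves. Origin at the middle of the slot's floor (120 mm above the table when the panel is flush), x along the slot, z out of the panel; it turns about its z.
- collar (a point): Centre of the fixed grey collar round the dial, at its top face: 84 inner, 100 outer diameter, level with the dial's top, 12 mm above the slot's floor; it closes the slot's ends. While unlocked, the panel rises and tilts with a withdrawing finger and may bind on it.
- cam (a joint): Turn of the dial in rad, clockwise from above: 0 unlocked (slot along machine y), pi/2 locked, hard stop (slot along machine x, towards the hinge). Starts at 0 to 0.35; stays where left (friction 0.06 N m). From about 0.75 a hidden tongue passes under a catch if the panel is held flush (under 0.015); with the panel higher it strikes the catch and binds or jams.
- vial: Bystander, leave alone: small amber glass vial, 28 dia x 50 tall, standing on the machine's left deck; origin at the centre of its underside.
- tape: Bystander, leave alone: paper tape roll, 52 dia x 20 tall, lying flat on the machine's left deck; origin at the centre of its underside.
- rack: Bystander, leave alone: blue tube rack full of white-capped tubes, 100 x 220 x 90 tall; origin at the centre of its underside.
- scanner: Bystander, leave alone: black hand scanner, 165 x 45 x 33 tall, lying on the table; origin at the centre of its underside.
- handgel: Bystander, leave alone: white bottle, 60 dia x 150 tall; origin at the centre of its underside.
- cup: Bystander, leave alone: white plastic cup, 76 dia x 85 tall; origin at the centre of its underside.
- slidebox: Bystander, leave alone: cardboard box, 85 x 160 x 35 tall; origin at the centre of its underside.

How it is judged:
By the outcome, as a careful person would: the job done as asked, in the order asked, and still so for the second after the job is handed in, with the robot touching nothing.
It also fails if it takes over 38 s, if anything falls off the work surface, if the arm or the gripper's body presses on something with over 40 N, if the wrist force passes 120 N, or if a joint passes its speed limit or range.

## Working session

There is one attempt and no reset: what is moved stays moved. The work goes in short steps, Python scripts to look and compute and a tool call to move; the robot and the scene stay as the last step left them, time stands still between calls to the robot, and variables do not carry over. Pictures are saved under pics/ and viewed, at most 10 in all, crops included, and the job is handed in when it is done.

Besides the shell and the picture viewer there is one more tool, called in YAML: its name, and indented under it one key for each argument. send_rows: Moves the arm, as the interface text tells. Its arguments: {"type":"object","properties":{"targets":{"type":"array"},"grip_force":{"type":"number"}},"required":["targets"]}

```bash
mkdir -p pics; cat > h.py <<'E'
import numpy as np, cv2
from workcell import env, optics
from scipy.spatial.transform import Rotation as Ro
def pose(cam):
    i=optics.camera_info(cam);K=np.array(i["camera_matrix"])
    if cam=="wrist":
        s=env.state();T=np.eye(4);T[:3,:3]=Ro.from_euler('xyz',s["ee_rot"],degrees=True).as_matrix();T[:3,3]=s["ee_pos"]
        M=T@np.array(i["mount"]);return K,M[:3,:3],M[:3,3]
    R=np.array(i["R"]);t=np.array(i["t"]);return K,R.T,-R.T@t
def ray(P,px):
    K,R,c=P;d=R@np.linalg.solve(K,[px[0],px[1],1.]);return c,d
def atz(P,px,z):
    c,d=ray(P,px);return c+d*(z-c[2])/d[2]
def atdepth(P,px,D):
    c,d=ray(P,px);return c+d*D
E
python3 - <<'E'
from h import *
s=env.state();print({k:np.round(v,3).tolist() for k,v in s.items()})
for c in("scene","top"):
    P=pose(c);im,d=optics.grab_frame(c);cv2.imwrite(f"pics/{c}0.png",im[:,:,::-1])
    print(c,P[2].round())
    for n in("dial","collar","hinge","machine","vial","tape","rack","handgel","cup"):
        for r in optics.place_of(c,n)[:1]:
            a=r["at"];u,v=int(round(a[0])),int(round(a[1]));D=d[min(max(v,0),399),min(max(u,0),639)]
            print(n,round(r["conf"],2),np.round(a,1),atdepth(P,a,D).round(1), atz(P,a,120).round(1))
E
```

```text
{'time_s': 0.0, 'qpos': [-71.794, 18.35, 89.706, 0.003, 72.044, -1.145], 'qvel': [-0.025, 0.035, 0.118, 0.042, 0.013, -0.007], 'effort': [0.001, -41.247, -23.197, 0.073, 0.046, -0.0], 'ee_pos': [190.396, -542.027, 213.137], 'ee_rot': [-179.899, -0.004, 19.351], 'force': [0.168, -0.652, 0.478], 'torque': [-0.007, 0.016, -0.064], 'gripper_force': 0.0, 'gripper_width': 91.384}
scene [1174. -382. 1140.]
dial 0.68 [326.6 184.5] [547.3  -0.7 134.3] [538.4   4.7 120. ]
hinge 0.74 [377.7 242.2] [768.6  24.5 117.6] [769.5  23.5 120. ]
machine 0.66 [356. 215.] [673.6  17.3 128.7] [669.3  20.7 120. ]
vial 0.62 [359.2 151.8] [476.1 159.8 109.2] [483.3 154.1 120. ]
tape 0.7 [400.2 182.2] [636.8 196.7 112.4] [640.8 192.4 120. ]
rack 0.95 [157.1 271.8] [ 527.1 -514.2   77. ] [ 553.2 -508.9  120. ]
handgel 0.81 [430.  125.7] [448.4 479.3  28.1] [508.3 408.1 120. ]
cup 0.75 [191.1 185.3] [ 282.  -332.8   50.8] [ 338.6 -335.9  120. ]
top [ 333.  -15. 1554.]
dial 0.94 [306.9 197.5] [543.4  13.7 138.5] [546.1  14.  120. ]
collar 0.72 [306.2 198.2] [540.8  15.5 141.8] [544.1  16.  120. ]
hinge 0.79 [303.  120.9] [774.8  31.1 110.7] [771.9  30.8 120. ]
machine 0.81 [291.  176.5] [603.5  60.4 133.9] [606.1  61.2 120. ]
vial 0.39 [249.5 218. ] [479.8 170.7 157.2] [483.7 175.6 120. ]
tape 0.69 [245.8 160.9] [651.6 194.5 108.5] [649.1 192.9 120. ]
rack 0.68 [482.  223.8] [ 488.1 -505.9   55.8] [ 481.4 -484.8  120. ]
handgel 0.57 [148.6 238.1] [423.2 472.4  76.4] [420.6 458.  120. ]
cup 0.91 [419.7 305.9] [ 242.4 -328.7    9.8] [ 248.8 -306.3  120. ]
```

View pics/top0.png

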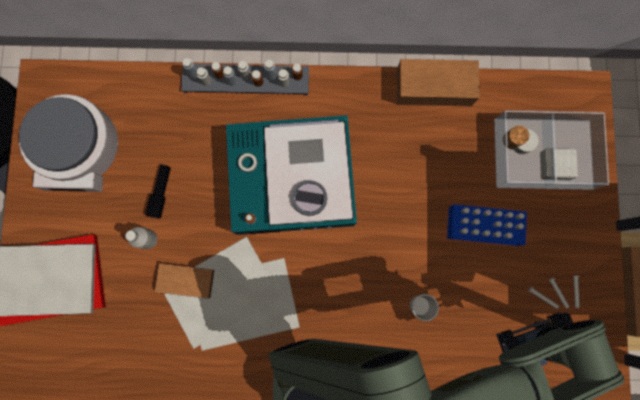

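```bash
python3 - <<'E'
from h import *
print(np.array(optics.camera_info("wrist")["mount"]).round(2), optics.camera_info("wrist")["camera_matrix"])
E
```

```text
[[-0.0000e+00 -9.6000e-01 -2.9000e-01  8.1070e+01]
 [ 1.0000e+00 -0.0000e+00 -0.0000e+00 -1.0000e-02]
 [ 0.0000e+00 -2.9000e-01  9.6000e-01 -1.6996e+02]
 [ 0.0000e+00  0.0000e+00  0.0000e+00  1.0000e+00]] [[285.38059173   0.         319.1243571 ]
 [  0.         285.38059173 200.31754591]
 [  0.           0.           1.        ]]
```

send_rows:
  targets:
    - [[0, 0, 0.08, 0.127, 0.2, 0.07, 1], [0, 0, 0.08, 0.127, 0.2, 0.07, 1], [0, 0, 0.08, 0.127, 0.2, 0, 1], [0, 0, 0.08, 0.127, 0.2, 0, 1], [0, 0, 0.08, 0.127, 0.2, 0, 1], [0, 0, 0.08, 0.127, 0.2, 0, 1], [0, 0, 0.08, 0.127, 0.2, 0, 1], [0, 0, 0.08, 0.127, 0.2, 0, 1], [0, 0, 0.08, 0.127, 0.2, 0, 1], [0, 0, 0, 0.127, 0.2, 0, 1], [0, 0, 0, 0.127, 0.2, 0, 1], [0, 0, 0, 0.127, 0.2, 0, 1]]
  grip_force: 20

```text
time_s: 2.2
ee_pos: [496.1, -60.7, 242.2]
ee_rot: [180.0, 0.0, 84.2]
force: [1.0, -0.4, -0.3]
gripper_width: 0.8
gripper_force: 0.0
```

send_rows:
  targets:
    - [[0, 0, 0, 0.127, 0.18, 0, 1], [0, 0, 0, 0.127, 0.18, 0, 1], [0, 0, 0, 0, 0, 0, 1], [0, 0, 0, 0, 0, 0, 1], [0, 0, 0, 0, 0, 0, 1]]

```text
time_s: 2.7
ee_pos: [545.6, 8.8, 241.9]
ee_rot: [-180.0, 0.0, 84.1]
force: [0.1, 0.4, 0.5]
gripper_width: 0.2
gripper_force: 0.0
```

```bash
cat > look.py <<'E'
from h import *
import sys
P=pose("wrist");s=env.state();print(s["time_s"],np.round(s["ee_pos"],1),np.round(s["ee_rot"],2),np.round(s["force"],2),s["gripper_width"])
im,d=optics.grab_frame("wrist");cv2.imwrite(f"pics/{sys.argv[1]}.png",im[:,:,::-1])
np.savez(sys.argv[1],im=im,d=d,K=P[0],R=P[1],c=P[2])
for n in("dial","collar","hinge"):
    for r in optics.place_of("wrist",n)[:1]:
        a=r["at"];u,v=int(round(a[0])),int(round(a[1]))
        D=d[v,u] if 0<=v<400 and 0<=u<640 else 0
        print(n,round(r["conf"],2),np.round(a,1),atdepth(P,a,D).round(1))
E
python3 look.py w1
```

```text
2.7 [545.6   8.8 241.9] [-1.7997e+02  3.0000e-02  8.4130e+01] [0.05 0.41 0.46] 0.23152489942695464
dial 0.93 [314.6 202.7] [539.9   6.5 139.3]
collar 0.66 [321.7 205.2] [546.7   2.4 137.2]
hinge 0.85 [524.5 153.3] [757.5  30.7 119.4]
```

View pics/w1.png

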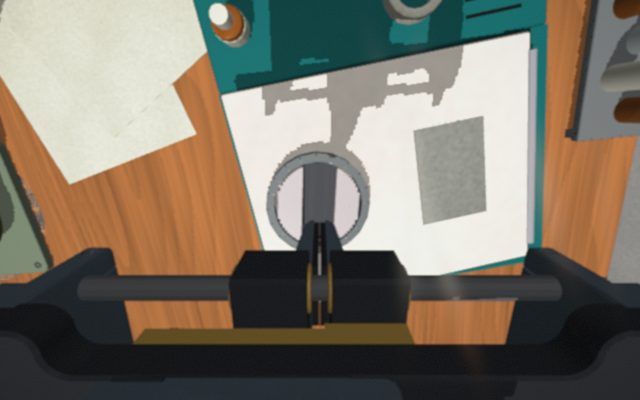

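```bash
cat > fit.py <<'E'
from h import *
import sys
f=np.load(sys.argv[1]+".npz");im,d,K,R,c=[f[k] for k in("im","d","K","R","c")]
v,u=np.mgrid[:400,:640];X=(np.linalg.inv(K)@np.stack([u.ravel(),v.ravel(),np.ones(u.size)])*d.ravel())
X=(R@X).T+c;X=X.reshape(400,640,3)
hsv=cv2.cvtColor(im,cv2.COLOR_RGB2HSV)
wh=(hsv[...,1]<60)&(d>0)&(X[...,2]>105)&(X[...,2]<150)&(hsv[...,2]>170)&(v<240)
def plane(p):
    for _ in range(4):
        m=p.mean(0);n=np.linalg.svd(p-m,full_matrices=False)[2][2];n*=np.sign(n[2]);r=(p-m)@n;p=p[abs(r)<2.5*max(r.std(),.3)]
    return m,n
far=np.hypot(X[...,0]-543,X[...,1]-10)>62
p=X[wh&far];m,n=plane(p);print("panel plane",m.round(1),n.round(4),"tilt",np.arctan2(np.hypot(n[0],n[1]),n[2]).round(4),"hinge-dir yaw",np.degrees(np.arctan2(-n[1],-n[0])).round(1))
# panel rect edges via minAreaRect on white+gray
g=(abs((X-m)@n)<5)&(d>0)&(hsv[...,1]<70)&far
q=X[wh&far][:,:2].astype(np.float32);print("rect",cv2.minAreaRect(q))
h=(X-m)@n
dd=np.hypot(X[...,0]-543,X[...,1]-10)<37
for lo in range(-4,24,2):print(lo,int(((h>lo)&(h<=lo+2)&dd&(d>0)&(v<235)).sum()),end="; ")
print()
# bright D halves
b=((hsv[...,2]>180)&dd&(v<240)&(d>0)).astype(np.uint8)
k,L,S,C=cv2.connectedComponentsWithStats(b)
for i in range(1,k):
    if S[i,4]>150:
        w=X[L==i];cn=cv2.minAreaRect(w[:,:2].astype(np.float32));print(S[i],w.mean(0).round(1),cn)
print([ (r,im[r,295:345].mean(1).round().astype(int).tolist()) for r in (175,205,222)])
for r in (175,205):print(r,X[r,265:375:5,2].round(1).tolist())
E
python3 fit.py w1
python3 - <<'E'
from h import *
im=cv2.imread("pics/w1.png");cv2.imwrite("pics/c1.png",cv2.resize(im[130:270,240:400],None,fx=4.5,fy=4.2,interpolation=2))
E
```

```text
panel plane [647.   52.4 127.2] [0.0843 0.0079 0.9964] tilt 0.0848 hinge-dir yaw -174.6
rect ((618.4818725585938, 65.00931549072266), (235.8243408203125, 336.074462890625), 84.7379150390625)
-4 0; -2 2; 0 928; 2 988; 4 13; 6 26; 8 15; 10 20; 12 1068; 14 1033; 16 4; 18 0; 20 0; 22 0; 
[ 279  168   24   67 1132] [519.2  14.3 152.4] ((517.5159912109375, 13.69106674194336), (65.12805938720703, 21.297649383544922), 81.71488952636719)
[334 170  22  62 906] [568.5   7.7 148.2] ((569.9692993164062, 7.287921905517578), (61.24168395996094, 19.488784790039062), 81.69482421875)
[(175, [213, 213, 213, 213, 214, 215, 208, 176, 116, 77, 80, 84, 85, 85, 86, 87, 87, 87, 88, 87, 87, 85, 85, 84, 86, 87, 86, 85, 85, 87, 87, 87, 88, 87, 85, 85, 86, 87, 84, 85, 102, 144, 188, 208, 210, 211, 210, 209, 206, 203]), (205, [214, 214, 214, 215, 215, 210, 183, 129, 76, 66, 81, 86, 84, 86, 89, 87, 89, 87, 86, 86, 86, 86, 86, 85, 86, 84, 85, 86, 85, 86, 87, 86, 86, 85, 86, 86, 84, 84, 94, 128, 174, 204, 212, 211, 209, 210, 209, 209, 209, 209]), (222, [217, 216, 217, 216, 220, 210, 174, 105, 58, 67, 78, 79, 72, 62, 51, 48, 48, 48, 49, 51, 54, 54, 57, 60, 66, 61, 58, 56, 55, 55, 53, 49, 49, 47, 52, 59, 62, 84, 126, 176, 206, 212, 211, 210, 210, 211, 210, 210, 209, 211])]
175 [140.5, 140.8, 151.6, 153.3, 151.8, 149.1, 152.2, 151.8, 139.4, 138.3, 138.7, 136.5, 136.0, 137.3, 137.0, 148.1, 146.7, 134.3, 146.7, 146.2, 132.5, 130.6]
205 [140.8, 155.6, 141.5, 154.0, 152.1, 152.5, 151.5, 152.0, 139.5, 138.9, 137.7, 138.9, 137.2, 136.1, 147.7, 147.6, 147.7, 146.8, 147.7, 140.5, 146.4, 133.2]
```

View pics/c1.png

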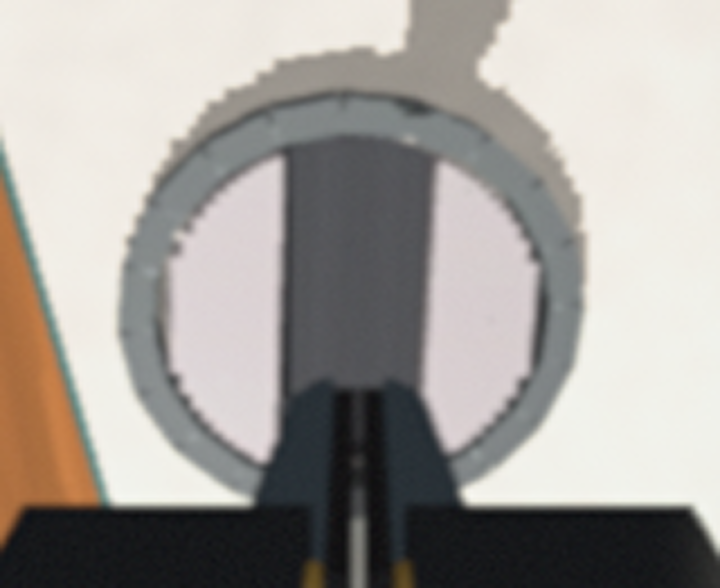

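```bash
cat > slot.py <<'E'
from h import *
import sys
f=np.load(sys.argv[1]+".npz");im,d,K,R,c=[f[k] for k in("im","d","K","R","c")];P=(K,R,c)
ztop=float(sys.argv[2]);r0,r1,cu=map(int,sys.argv[3:6])   # top plane height at the slot, tilt normal
n=np.array([0.0848,0.0070,0.9964]);x0=np.array([543,10,ztop])
def onpl(px,p0):
    cc,dd=ray(P,px);return cc+dd*((p0-cc)@n)/(dd@n)
g=im.mean(2);A,B=[],[]
for r in range(r0,r1):
    row=g[r];l=next(k for k in range(cu,cu-60,-1) if row[k]>145);q=next(k for k in range(cu,cu+60) if row[k]>145)
    A.append(onpl((l+(row[l]-145)/(row[l]-row[l+1]),r),x0));B.append(onpl((q-(row[q]-145)/(row[q]-row[q-1]),r),x0))
o=[]
for Q in(A,B):
    Q=np.array(Q)[:,:2];m=Q.mean(0);w=np.linalg.svd(Q-m)[2][0];w*=np.sign(w[1]);o.append((m,w));print(m.round(1),np.degrees(np.arctan2(w[1],w[0])).round(2),((Q-m)@[-w[1],w[0]]).std().round(2))
w=o[0][1]+o[1][1];w/=np.linalg.norm(w);N=np.array([w[1],-w[0]])
print("slot yaw",np.degrees(np.arctan2(w[1],w[0])).round(2),"width",((o[1][0]-o[0][0])@N).round(2),"mid offset along N",(((o[0][0]+o[1][0])/2)@N).round(2),"N",N.round(4))
# panel edges -> machine yaw: teal/white boundary top row; ring outer circle by net collar mask
E
python3 slot.py w1 150 172 218 320
python3 - <<'E'
from h import *
f=np.load("w1.npz");im,d,K,R,c=[f[k] for k in("im","d","K","R","c")];P=(K,R,c)
n=np.array([0.0848,0.0070,0.9964]);p0=np.array([647,52.4,127.2])
def on(px,off):
    cc,dd=ray(P,px);return cc+dd*((p0+off*n-cc)@n)/(dd@n)
hsv=cv2.cvtColor(im,cv2.COLOR_RGB2HSV)
# top panel edge: first non-teal row from above in columns 240..500
T=[]
for u in list(range(235,262))+list(range(470,525)):
    col=hsv[:130,u,1];k=[r for r in range(20,120) if col[r-1]>=100 and col[r]<100]
    if k:T.append(on((u,k[-1]),0))
T=np.array(T)[:,:2];
p=cv2.fitLine(T.astype(np.float32),cv2.DIST_HUBER,0,.01,.01).ravel();print("edge yaw",np.degrees(np.arctan2(p[1],p[0])),p)
# disc: dial+ring circle by thresholding: gray ring mask
m=((abs(im.astype(int).mean(2)-125)<25)&(hsv[...,1]>15)&(hsv[...,1]<70)).astype(np.uint8)
m[:140]=0;m[262:]=0;m[:,:255]=0;m[:,385:]=0
Y,Xp=np.nonzero(m);Q=np.array([on(a,13) for a in zip(Xp,Y)])[:,:2]
rr=[42,50]
from scipy.optimize import least_squares
res=least_squares(lambda q:np.clip(abs(np.hypot(*(Q-q).T)-46)-4,0,None),[543,10],loss="soft_l1");print("ring centre",res.x,len(Q),(abs(np.hypot(*(Q-res.x).T)-46)<4.5).mean())
E
```

```text
[529.5  19.2] 81.6 0.07
[560.6  15.2] 81.67 0.05
slot yaw 81.64 width 31.4 mid offset along N 536.75 N [ 0.9894 -0.1455]
edge yaw 5.4543257 [9.9547231e-01 9.5052235e-02 6.4585217e+02 1.3381317e+02]
ring centre [542.79448135  17.50652267] 755 0.8052980132450331
```

send_rows:
  targets:
    - [[0, 0, -0.027, 0, -0.25, 0, 1], [0, 0, 0, 0, 0, 0, 1], [0, 0, 0, 0, 0, 0, 1]]

```text
time_s: 3.2
ee_pos: [545.8, -41.7, 242.1]
ee_rot: [180.0, -0.0, 81.6]
force: [0.3, -0.4, -1.0]
gripper_width: 0.3
gripper_force: 0.0
```

```bash
python3 look.py w2; python3 - <<'E'
from h import *
im=cv2.imread("pics/w2.png");cv2.imwrite("pics/c2.png",cv2.resize(im[90:250,230:410],None,fx=3.7,fy=3.7,interpolation=2))
E
```

```text
3.2 [545.8 -41.7 242.1] [ 1.7999e+02 -3.0000e-02  8.1560e+01] [ 0.31 -0.44 -0.96] 0.30619114226269084
dial 0.84 [307.4 153.6] [540.9   5.5 139.2]
collar 0.93 [310.9 150.4] [544.6   8.  139.7]
hinge 0.8 [526.4  93.2] [758.   29.  118.6]
```

View pics/c2.png

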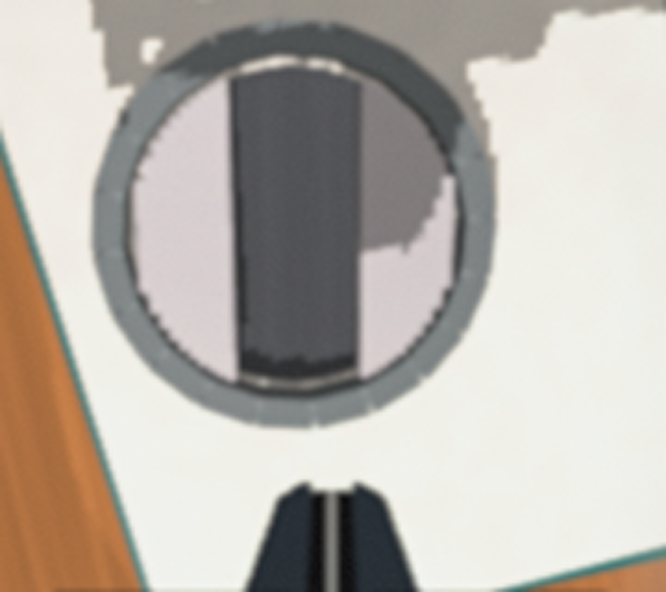

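```bash
python3 - <<'E'
from h import *
f=np.load("w2.npz");im,d,K,R,c=[f[k] for k in("im","d","K","R","c")];P=(K,R,c)
for a in((309.3,150.5),(310,151)):print(atz(P,a,150).round(1))
for z in(150,):
  L=[atz(P,(230+x/3.7,90+y/3.7),z) for x,y in((234,150),(238,300),(362,120),(361,240))]
  for a,b in((0,1),(2,3)):
    v=L[a]-L[b];print(np.degrees(np.arctan2(v[1],v[0])).round(1),((L[a]+L[b])/2).round(1))
# tip check: finger tip px
s=env.state()
Rt=Ro.from_euler('xyz',s["ee_rot"],degrees=True).as_matrix()
for n in(("top"),("scene")):
    im,_=optics.grab_frame(n)
    Pn=pose(n)
    for m in ("dial","collar"):
        for r in optics.place_of(n,m)[:1]:
            print(n,m,round(r["conf"],2),atz(Pn,r["at"],138 if m=="dial" else 150).round(1))
X=np.array(s["ee_pos"]);q=K@(R.T@(X-c));print("tcp px",q[:2]/q[2])
E
```

```text
[543.7   9.3 150. ]
[544.2   8.8 150. ]
81.6 [529.6  10.8 150. ]
81.5 [561.7  17.1 150. ]
top dial 0.49 [544.7  22.4 138. ]
top collar 0.85 [535.3   5.4 150. ]
scene dial 0.76 [543.8   4.7 138. ]
scene collar 0.73 [5.552e+02 4.000e-01 1.500e+02]
tcp px [320.21841703 242.3099548 ]
```

send_rows:
  targets:
    - [[0, 0, 0, -0.005, 0.127, 0, 1], [0, 0, 0, -0.004, 0.127, -0.1, 1], [0, 0, 0, 0, 0, -0.2, 1], [0, 0, 0, 0, 0, -0.08, 1], [0, 0, 0, 0, 0, 0, 1], [0, 0, 0, 0, 0, 0, 1]]

```text
time_s: 4.3
ee_pos: [544.9, 10.4, 166.5]
ee_rot: [180.0, -0.0, 81.7]
force: [0.7, 0.1, -0.2]
gripper_width: 0.7
gripper_force: 0.0
```

```bash
python3 look.py w3; python3 - <<'E'
from h import *
im=cv2.imread("pics/w3.png");cv2.imwrite("pics/c3.png",cv2.resize(im[100:280,220:420],None,fx=3.3,fy=3.3,interpolation=2))
E
```

```text
4.3 [544.9  10.4 166.5] [ 1.7995e+02 -1.0000e-02  8.1730e+01] [ 0.74  0.07 -0.24] 0.6558257658052445
dial 0.65 [317.1 233.5] [545.3  26.5 184.8]
collar 0.69 [319.  240.1] [542.6   1.  138. ]
hinge 0.74 [591.8 159.1] [758.8  28.3 117.2]
```

View pics/c3.png

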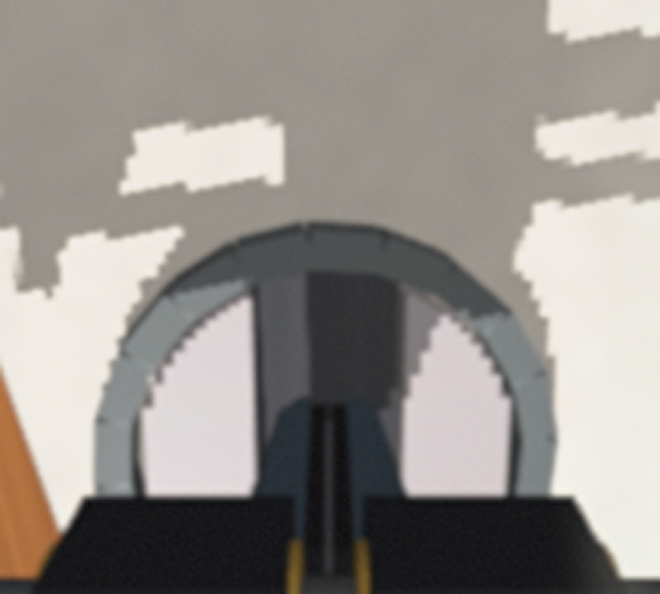

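send_rows:
  targets:
    - [[0, 0, 0, -0.002, -0.003, -0.05, 1], [0, 0, 0, 0, 0, -0.05, 1], [0, 0, 0, 0, 0, -0.03, 1], [0, 0, 0, 0, 0, 0, 1], [0, 0, 0, 0, 0, 0, 1]]

```text
time_s: 5.0
ee_pos: [543.9, 9.7, 139.6]
ee_rot: [-180.0, 0.0, 81.7]
force: [-0.3, -0.8, 0.5]
gripper_width: 0.3
gripper_force: 0.0
```

send_rows:
  targets:
    - [[0, 0, 0, -0.002, 0, -0.02, 1], [0, 0, 0, -0.002, 0, -0.02, 1], [0, 0, 0, -0.003, 0, -0.02, 1], [0, 0, 0, -0.003, 0, -0.02, 1], [0, 0, 0, 0, 0, -0.01, 1], [0, 0, 0, 0, 0, 0, 1], [0, 0, 0, 0, 0, 0, 1]]

```text
time_s: 5.7
ee_pos: [542.8, 9.6, 122.4]
ee_rot: [179.9, -0.0, 81.7]
force: [2.8, -0.2, 4.5]
gripper_width: 0.7
gripper_force: 2.2
```

send_rows:
  targets:
    - [[0, 0, 0, 0.004, 0, -0.01, 1], [0, 0, 0, 0.004, 0, -0.01, 1], [0, 0, 0, 0, 0, 0, 1], [0, 0, 0, 0, 0, 0, 1]]

```text
time_s: 6.1
ee_pos: [542.8, 9.6, 120.1]
ee_rot: [-180.0, 0.0, 81.7]
force: [-4.5, -1.2, 17.7]
gripper_width: 0.4
gripper_force: 8.5
```

send_rows:
  targets:
    - [[0, 0, -0.06, -0.002, 0, 0, 1], [0, 0, -0.06, 0, 0, 0, 1], [0, 0, -0.06, 0, 0, 0, 1], [0, 0, -0.06, 0, 0, 0, 1], [0, 0, -0.06, 0, 0, 0, 1], [0, 0, 0, 0, 0, 0, 1]]

```text
time_s: 6.7
ee_pos: [544.0, 8.8, 120.1]
ee_rot: [179.8, -0.0, 54.7]
force: [-0.7, -4.1, 13.8]
gripper_width: 0.3
gripper_force: 7.1
```

```bash
python3 -c "
from h import *
s=env.state();print({k:np.round(v,2).tolist() for k,v in s.items()})"
```

```text
{'time_s': 6.7, 'qpos': [-0.22, 19.92, 101.83, -0.11, 58.08, 35.18], 'qvel': [-0.01, -0.07, 0.02, 0.16, -0.05, -2.89], 'effort': [1.81, -32.29, -15.87, 0.96, -0.19, 0.28], 'ee_pos': [543.97, 8.83, 120.14], 'ee_rot': [179.81, -0.02, 54.66], 'force': [-0.69, -4.07, 13.8], 'torque': [-0.61, 0.07, -0.14], 'gripper_force': 7.09, 'gripper_width': 0.27}
```

send_rows:
  targets:
    - [[0, 0, -0.06, 0, 0, -0.005, 1], [0, 0, -0.06, 0, 0, 0, 1], [0, 0, -0.06, 0, 0, 0, 1], [0, 0, -0.06, 0, 0, 0, 1], [0, 0, -0.06, 0, 0, 0, 1], [0, 0, 0, 0, 0, 0, 1]]

```text
time_s: 7.3
ee_pos: [544.6, 7.7, 120.1]
ee_rot: [179.7, -0.1, 27.7]
force: [-0.3, -6.9, 18.5]
gripper_width: 0.4
gripper_force: 9.2
```

```bash
python3 -c "
from h import *
s=env.state();print({k:np.round(v,2).tolist() for k,v in s.items()})"
```

```text
{'time_s': 7.3, 'qpos': [-0.26, 19.93, 101.83, -0.27, 57.96, 62.18], 'qvel': [-0.01, 0.01, 0.01, 0.1, -0.05, -2.8], 'effort': [3.66, -30.09, -14.63, 1.93, -0.35, 0.3], 'ee_pos': [544.64, 7.68, 120.07], 'ee_rot': [179.67, -0.13, 27.7], 'force': [-0.26, -6.91, 18.48], 'torque': [-1.27, 0.23, -0.06], 'gripper_force': 9.18, 'gripper_width': 0.41}
```

send_rows:
  targets:
    - [[0, 0, -0.06, 0, -0.004, 0, 1], [0, 0, -0.06, 0, -0.004, 0, 1], [0, 0, -0.06, 0, 0, 0, 1], [0, 0, -0.06, 0, 0, 0, 1], [0, 0, 0, 0, 0, 0, 1]]

```text
time_s: 7.8
ee_pos: [544.7, 6.5, 120.1]
ee_rot: [179.8, -0.3, 6.1]
force: [-0.5, -5.7, 18.1]
gripper_width: 0.5
gripper_force: 9.1
```

```bash
python3 -c "
from h import *
s=env.state();print({k:np.round(v,2).tolist() for k,v in s.items()})"
```

```text
{'time_s': 7.8, 'qpos': [-0.42, 19.93, 101.83, -0.21, 57.96, 83.61], 'qvel': [0.01, -0.04, 0.0, 0.05, 0.01, -2.72], 'effort': [2.93, -30.22, -14.57, 1.52, -0.32, 0.29], 'ee_pos': [544.72, 6.52, 120.08], 'ee_rot': [179.79, -0.26, 6.08], 'force': [-0.52, -5.69, 18.11], 'torque': [-1.0, 0.27, -0.04], 'gripper_force': 9.13, 'gripper_width': 0.51}
```

send_rows:
  targets:
    - [[0, 0, -0.04, 0, -0.004, 0, 1], [0, 0, -0.04, 0, 0, 0, 1], [0, 0, 0, 0, 0, 0, 1]]

```text
time_s: 8.1
ee_pos: [544.7, 6.6, 120.1]
ee_rot: [179.9, -0.3, -1.1]
force: [-0.0, -2.3, 18.2]
gripper_width: 0.5
gripper_force: 9.1
```

```bash
python3 -c "
from h import *
s=env.state();print({k:np.round(v,2).tolist() for k,v in s.items()})"
```

```text
{'time_s': 8.1, 'qpos': [-0.47, 19.93, 101.83, -0.09, 57.96, 90.69], 'qvel': [0.02, -0.03, 0.0, -0.09, 0.0, -1.78], 'effort': [1.4, -30.27, -14.55, 0.76, -0.3, 0.21], 'ee_pos': [544.75, 6.61, 120.05], 'ee_rot': [179.93, -0.28, -1.11], 'force': [-0.03, -2.33, 18.18], 'torque': [-0.45, 0.23, 0.01], 'gripper_force': 9.11, 'gripper_width': 0.54}
```

send_rows:
  targets:
    - [[0, 0, -0.04, 0, 0, 0, 1], [0, 0, -0.04, 0, 0, 0, 1], [0, 0, 0, 0, 0, 0, 1]]

```text
time_s: 8.4
ee_pos: [544.8, 6.8, 120.1]
ee_rot: [180.0, -0.3, -8.3]
force: [0.0, -2.4, 18.9]
gripper_width: 0.5
gripper_force: 9.1
```

```bash
python3 -c "
from h import *
s=env.state();print({k:np.round(v,2).tolist() for k,v in s.items()})"
```

```text
{'time_s': 8.4, 'qpos': [-0.46, 19.93, 101.83, -0.07, 57.96, 97.89], 'qvel': [-0.02, -0.02, -0.03, 0.07, -0.05, -1.82], 'effort': [1.22, -30.27, -14.56, 0.64, -0.3, 0.21], 'ee_pos': [544.76, 6.75, 120.08], 'ee_rot': [179.98, -0.29, -8.31], 'force': [0.05, -2.38, 18.93], 'torque': [-0.35, 0.22, -0.02], 'gripper_force': 9.11, 'gripper_width': 0.46}
```

```bash
python3 look.py w4; python3 - <<'E'
from h import *
im=cv2.imread("pics/w4.png");cv2.imwrite("pics/c4.png",cv2.resize(im[120:300,190:450],None,fx=3,fy=3,interpolation=2))
E
```

```text
8.4 [544.8   6.8 120.1] [179.98  -0.29  -8.31] [ 0.05 -2.38 18.93] 0.4593723052224776
dial 0.58 [323.5 248.3] [558.9   2.2 156. ]
collar 0.81 [320.6 258.5] [559.8   3.6 168.2]
```

View pics/c4.png

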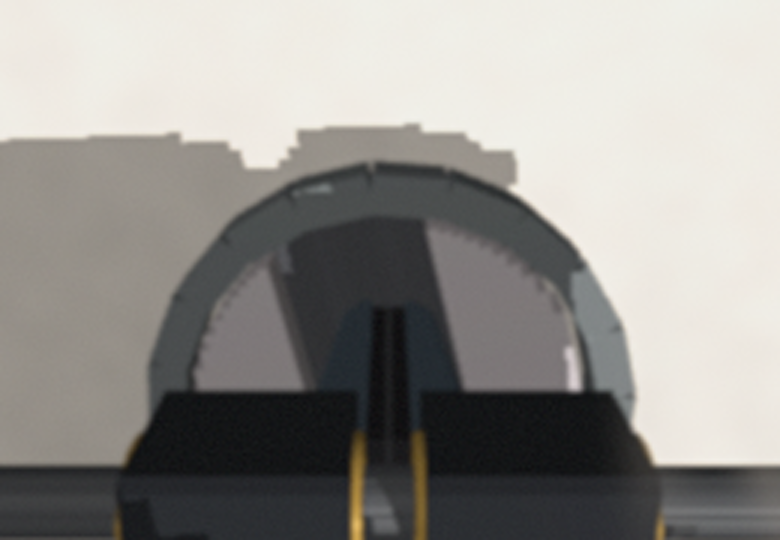

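send_rows:
  targets:
    - [[0, 0, -0.04, 0, 0, 0, 1], [0, 0, -0.02, 0, 0, 0, 1], [0, 0, 0, 0, 0, 0, 1]]

```text
time_s: 8.9
ee_pos: [544.7, 6.8, 120.1]
ee_rot: [-180.0, -0.3, -13.7]
force: [-0.5, -1.8, 16.8]
gripper_width: 0.9
gripper_force: 9.1
```

```bash
python3 -c "
from h import *
s=env.state();print({k:np.round(v,2).tolist() for k,v in s.items()})"
```

```text
{'time_s': 8.9, 'qpos': [-0.46, 19.93, 101.83, -0.07, 57.96, 103.26], 'qvel': [-0.1, 0.01, 0.01, 0.02, -0.08, -0.94], 'effort': [1.06, -30.25, -14.57, 0.59, -0.32, 0.16], 'ee_pos': [544.74, 6.84, 120.07], 'ee_rot': [-179.99, -0.28, -13.68], 'force': [-0.53, -1.81, 16.76], 'torque': [-0.33, 0.18, 0.06], 'gripper_force': 9.13, 'gripper_width': 0.88}
```

send_rows:
  targets:
    - [[0, 0, -0.04, 0, 0, 0, 1], [0, 0, -0.03, 0, 0, 0, 1], [0, 0, 0, 0, 0, 0, 1]]

```text
time_s: 9.2
ee_pos: [544.7, 7.0, 120.1]
ee_rot: [-179.9, -0.3, -20.0]
force: [-0.4, -1.6, 17.8]
gripper_width: 0.5
gripper_force: 10.0
```

```bash
python3 look.py w5; python3 -c "
from h import *
s=env.state();print({k:np.round(v,2).tolist() for k,v in s.items()})
im=cv2.imread('pics/w5.png');cv2.imwrite('pics/c5.png',cv2.resize(im[120:300,190:450],None,fx=3,fy=3,interpolation=2))"
```

```text
9.2 [544.7   7.  120.1] [-179.94   -0.28  -19.99] [-0.35 -1.64 17.76] 0.5146054177010158
dial 0.96 [318.1 250.8] [559.1   1.8 159.9]
collar 0.62 [323.  258.1] [ 5.584e+02 -4.000e-01  1.676e+02]
{'time_s': 9.4, 'qpos': [-0.46, 19.93, 101.83, -0.04, 57.96, 109.53], 'qvel': [-0.06, -0.0, 0.1, -0.03, -0.07, -0.05], 'effort': [0.87, -30.24, -14.58, 0.47, -0.32, 0.03], 'ee_pos': [544.74, 6.95, 120.1], 'ee_rot': [-179.94, -0.28, -19.97], 'force': [-0.58, -1.26, 17.95], 'torque': [-0.25, 0.22, 0.1], 'gripper_force': 9.95, 'gripper_width': 0.63}
```

View pics/c5.png

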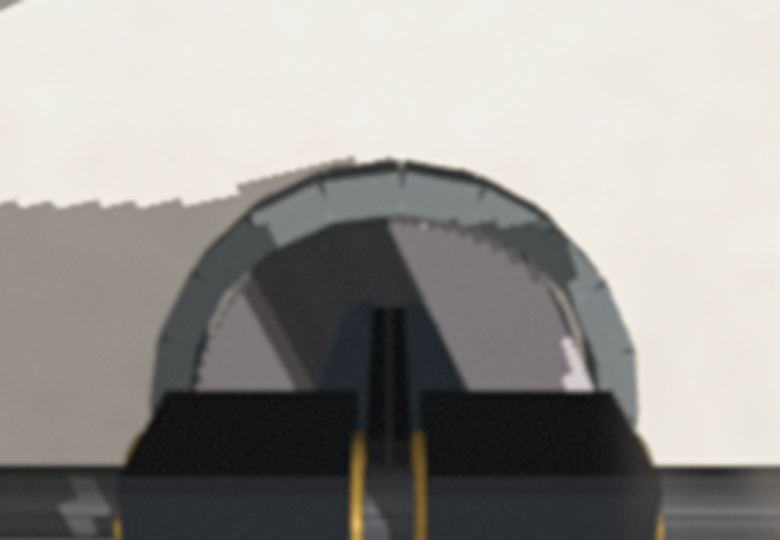

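```bash
python3 - <<'E'
from h import *
for n,L in(("w4",[((425,222),(462,388)),((272,270),(306,388))]),("w5",[((389,220),(467,388)),((246,290),(298,388))])):
    f=np.load(n+".npz");P=(f["K"],f["R"],f["c"])
    for a,b in L:
        A,B=[atz(P,(190+p[0]/3,120+p[1]/3),132) for p in(a,b)];v=A-B;print(n,np.degrees(np.arctan2(v[1],v[0])).round(1),A.round(1),B.round(1))
E
```

```text
w4 4.5 [580.6  -6.  132. ] [544.8  -8.8 132. ]
w4 4.9 [575.3  24.8 132. ] [549.4  22.6 132. ]
w5 4.1 [580.   -6.6 132. ] [541.3  -9.4 132. ]
w5 4.4 [576.2  24.7 132. ] [553.1  22.9 132. ]
```

send_rows:
  targets:
    - [[0, 0, -0.04, 0, 0, 0, 1], [0, 0, -0.03, 0, 0, 0, 1], [0, 0, 0, 0, 0, 0, 1]]

```text
time_s: 9.7
ee_pos: [544.8, 7.0, 120.1]
ee_rot: [-179.9, -0.3, -26.2]
force: [-0.7, -1.1, 18.9]
gripper_width: 0.7
gripper_force: 24.0
```

```bash
python3 -c "
from h import *
s=env.state();print({k:np.round(v,2).tolist() for k,v in s.items()})"
```

```text
{'time_s': 9.7, 'qpos': [-0.43, 19.93, 101.83, -0.07, 57.96, 115.77], 'qvel': [0.1, 0.06, 0.05, 0.12, 0.05, -1.2], 'effort': [-0.08, -30.29, -14.54, 0.64, -0.29, 0.84], 'ee_pos': [544.77, 7.03, 120.07], 'ee_rot': [-179.93, -0.28, -26.17], 'force': [-0.69, -1.12, 18.89], 'torque': [-0.09, 0.2, 0.67], 'gripper_force': 23.96, 'gripper_width': 0.72}
```

send_rows:
  targets:
    - [[0, 0, 0, 0, 0, 0.01, 1], [0, 0, 0.03, 0, 0, 0.01, 1], [0, 0, 0.03, 0, 0, 0.02, 1], [0, 0, 0.03, 0, 0, 0.02, 1], [0, 0, 0, 0, 0, 0, 1]]

```text
time_s: 10.2
ee_pos: [542.0, 7.4, 128.4]
ee_rot: [180.0, 0.2, -18.2]
force: [0.1, 0.8, 0.1]
gripper_width: 0.4
gripper_force: 0.0
```

Free of contact; withdraw up and look.

send_rows:
  targets:
    - [[0, 0, 0, 0, 0, 0.05, 1], [0, 0, 0, 0, 0, 0.15, 1], [0, 0, 0, 0, 0, 0.2, 1], [0, 0, 0, -0.2, 0, 0.2, 1], [0, 0, 0, -0.1, 0, 0, 1], [0, 0, 0, 0, 0, 0, 1], [0, 0, 0, 0, 0, 0, 1]]

```text
time_s: 10.9
ee_pos: [487.6, 7.3, 244.4]
ee_rot: [-180.0, -0.0, -18.2]
force: [-0.1, 0.3, -0.2]
gripper_width: -0.1
gripper_force: 0.0
```

```bash
python3 look.py w6; python3 fit.py w6 | head -2
```

```text
10.9 [487.6   7.3 244.4] [-180.    -0.   -18.2] [-0.09  0.32 -0.19] -0.13277416058276648
dial 0.89 [303.7 145.9] [540.6   6.1 121.1]
collar 0.86 [302.2 145.6] [541.3   7.5 120.9]
hinge 0.58 [101.1 100.5] [646.6 186.9 108.9]
panel plane [601.9  11.6 118.5] [7.2e-03 3.0e-04 1.0e+00] tilt 0.0072 hinge-dir yaw -177.4
rect ((599.129150390625, 59.53099822998047), (255.62582397460938, 325.8656005859375), 5.4340081214904785)
```

View pics/w6.png

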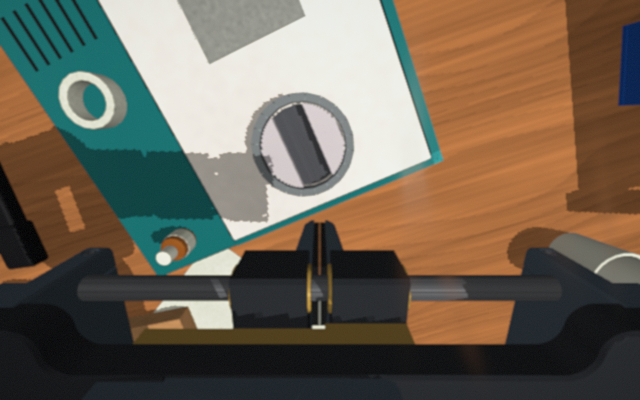

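```bash
python3 - <<'E'
from h import *
f=np.load("w6.npz");im,d,K,R,c=[f[k] for k in("im","d","K","R","c")];P=(K,R,c)
g=im.mean(2);hs=cv2.cvtColor(im,cv2.COLOR_RGB2HSV)
def yaw(Q):
    p=cv2.fitLine(np.array(Q)[:,:2].astype(np.float32),cv2.DIST_HUBER,0,.01,.01).ravel();return np.degrees(np.arctan(p[1]/p[0])).round(2)
A,B=[],[]
for r in range(122,172):
    cu=int(303+(r-145)*.36);l=next(k for k in range(cu,cu-50,-1) if g[r,k]>140);q=next(k for k in range(cu,cu+50) if g[r,k]>140)
    A.append(atz(P,(l,r),132));B.append(atz(P,(q,r),132))
print("slot",yaw(A),yaw(B))
E1=[]
for r in range(10,130):
    k=[u for u in range(370,450) if hs[r,u-1,1]<90 and hs[r,u,1]>=90]
    if k:E1.append(atz(P,(k[0],r),118))
print("panel right edge",yaw(E1))
E
```

```text
slot 5.28 5.4
panel right edge 5.95
```

Slot parallel to the machine's x within measurement error, panel flush and holding; hand clear.

```bash
python3 -c "
from workcell import env
print(env.job_done())"
```

```text
the job is handed in; nothing more can be done
None
```

The panel is locked shut: the fastener is turned clockwise to its stop, the panel stayed down (measured tilt about 0.007 rad) after I let go, and the hand is clear; the job was handed in at about 11 s.

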